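# Shift the drive rig's gearbox into the flagged slot

## Robot

A 6-joint arm with a two-finger parallel gripper is mounted at the origin on the work surface. World frame = base frame: x ahead of the robot, y to its left, z up, the work surface at z = 0. Lengths are in mm, angles in degrees, forces in N, time in s.
With the tool pointing down it reaches from about 300 to 850 mm from the base axis. Payload 4.2 kg.
Tool frame: the origin (TCP) lies at the very end of the fingers, on their centre line; the grasp point (between the pads) lies 19 mm behind it; z points along the fingers, y is the direction in which the jaws open and shut (so a half turn about z gives the same grasp; the last joint's range is limited). The gripper opens to 91 mm and grips with 3 to 60 N. Pads are 32 mm wide; open, the fingers measure 118 mm over their backs; the gripper's body (76 mm by 178 mm) begins 60 mm behind the grasp point.
Start: joints at [-64.572, 18.312, 89.639, -0, 72.044, -1.146], TCP at [257.232, -514.271, 213.976] pointing down, gripper open.
Joint ranges: [-177.97, 177.97], [-48.28, 115.42], [12.27, 149.76], [-77.06, 257.06], [2.81, 150.46], [-146.56, 146.56]. Speed limits (degrees/s): [147.25, 147.25, 180, 180, 180, 180].

## Interface

Orientations are given as [roll, pitch, yaw] about the fixed x, y, z axes, in that order (R = Rz(yaw) Ry(pitch) Rx(roll)).
In Python, from workcell import env gives the robot as it stands. The module is installed in compiled form; this text tells all that it offers.
- The arm moves only by the tool arm_command, never from a script. Its argument "targets" is a list of rows, each a list of 5 numbers: the closure, from 0 (fully open) to 1 (shut), then the shift along the tool's x, y, z each as a share of 50 cm, from -1 to 1, then the turn about the tool's z as a share of pi/4 rad, from -1 to 1. A call has 1 to 8 rows; each row is the pose to reach, as a shift and turn from the pose measured when the call began, along the tool's axes at that moment; what a row does not reach only later rows make up. A row lasts 1/12 s, in which the tool goes at most 41.7 mm and 7.16 degrees, less where a joint would pass 70% of its speed; a pose out of reach is approached as far as the arm can. A call with a number of a shift or a turn outside -1 to 1 is refused whole. A call with a gripper value outside its range is refused whole. The fingers move at their own pace and stop on an object; "squeeze" is the grip in N (left out, the last holds). Time passes only in rows, so rows that repeat a pose let the fingers close. It gives the time, the measured TCP pose, the force and the opening at its end, in the units of the state.
- env.state(): the state, without advancing time (a new reading comes with each control period).
- env.grab_frame(name): name is "scene" or "side" or "wrist"; returns the picture (400x640x3 uint8, red, green, blue); there is no depth.
- env.camera_params(name): a dict with "camera_matrix" (3x3 intrinsics, pixels), "R" (3x3) and "t" (3): a world point X has camera coordinates R X + t; the wrist camera has in their place "hand_eye" (4x4, takes a point from camera to tool coordinates, whose origin is the TCP and whose axes are the flange's). Camera axes: x right, y down, z forward; pixel columns grow to the right and rows downward; lengths in mm; the calibration is good to about 2 mm. A picture is of the moment at which its call begins: read the wrist's pose just before it. camera_params takes no time and is no camera call.
- env.job_done(): hands the job in, once; it reports no verdict.
The state is a dict: "time_s": time; "qpos": joint angles; "qvel": joint speeds; "effort": joint torques, N m; "ee_pos": TCP position; "ee_rot": TCP orientation; "force": force on the tool from outside, world axes, zero at the start; "torque": the same for the moment, N m; "gripper_width": finger opening in mm.
Only numpy, scipy, OpenCV 4.12 (cv2) and the standard library are available. Lean on these libraries where they do the work, as an engineer would, in place of code of your own. Each camera call takes 0.05 s, during which the arm holds its last target.

## Task

Push the black-knobbed gear lever of the bench gearbox out of its middle parking slot, across the gate and fully home into the slot flagged by the small brass bar (the other three outer slots have round brass discs), without entering any of those other slots. Only push it with the fingertips or the outside of the fingers, gently: do not grip the lever, force it or pull it up out of its socket. Leave the loose things on and around the gearbox where they are, and finish with the hand clear.

Things in the scene. Friction and masses are not known exactly. Their poses are not given: they have to be found in the camera images.
- gearbox: grey gearbox fixed to the bench, its heading differs from start to start: housing 200 mm (its x) by 220 mm (its y), top 88 mm above the bench, on a 230 by 250 mm base; a dark motor 72 mm across sticks out 85 mm from its +x face. Origin on the bench under the gate's centre, z up. On top an aluminium gate plate 144 mm (x) by 150 mm (y), its face 100 mm above the bench, with slots cut in it
- gate (a point): centre of the gate, on the plate's face; axes as the gearbox. Slots are 15 mm wide. A cross channel 67 mm long runs along y through this point. At each of its ends an outer slot goes to +x and another to -x: centre lines at y = +26 and -26 mm, ends at x = +29 and -29 mm. A lever pushed along the channel stops at its end, in line with the outer slots
- park (a point): end of the middle parking slot's centre line, on the plate's face, 29 mm from the gate's centre towards the gearbox's -x. This slot joins the middle of the cross channel; opposite to it the channel's wall is closed, so a lever pushed to +x out of the parking slot stops in the channel
- yoke: the joint that the lever leans about, hidden in the housing; origin at the pivot, 10 mm above the bench under the gate's centre; its z axis points along the lever to the knob; it carries the lever
- knob (a point): centre of the lever's black ball knob, 34 mm across, 160 mm from the pivot on a 10 mm steel rod that the slots guide; 170 mm above the bench when upright. The lever leans both ways against light friction (2 to 3 N at the knob) and stays where it is left. It starts leaning in the parking slot. Home in an outer slot, the knob is 41 mm (x) and 45 to 50 mm (y) from the gate's centre, 158 mm high
- stem (a point): point on the lever's rod 90 mm from the pivot, about level with the gate plate's face; it lies about 24 mm from the gate's cross line when the lever is home in a slot
- lever (a joint): how far the lever has been pulled up out of its socket, m: 0 = down in place, up to 0.04; it takes about 7 N to start it and springs back only partly
- bar_flag: flat brass bar 32 mm long (along the gearbox's x), 12 mm wide and 7 mm high, fixed on the gate plate beyond the end of the slot to use; origin at its underside's centre, in line with that slot and 50 mm from the gate's cross line. It may flag any one of the four outer slots
- disc_a: round brass disc 14 mm across and 7 mm high, fixed on the gate plate beyond the end of one of the other outer slots; origin at its underside's centre, 50 mm from the gate's cross line
- disc_b: round brass disc 14 mm across and 7 mm high, fixed on the gate plate beyond the end of one of the other outer slots; origin at its underside's centre, 50 mm from the gate's cross line
- disc_c: round brass disc 14 mm across and 7 mm high, fixed on the gate plate beyond the end of one of the other outer slots; origin at its underside's centre, 50 mm from the gate's cross line
- collar_mid (a point): plain steel ring 28 mm wide and 18 mm tall, lying loose on the gearbox housing's top beside the gate plate; the point is its centre
- bolt_mid (a point): dark bolt 30 mm tall standing on its 22 mm head, loose on the housing's top on the other side of the gate plate; the point is its centre
- mug_mid (a point): white mug, 80 mm across and 95 mm tall, loose on the bench to the left of the gearbox; its centre
- jar_mid (a point): grey closed jar, 60 mm across and 75 mm tall, loose on the bench to the left; its centre
- screwdriver_grip (a point): screwdriver lying loose on the bench to the right; middle of its handle
- wrench_grip (a point): steel wrench lying loose on the bench to the right; middle of its handle
- tape_mid (a point): orange tape roll 90 mm across and 22 mm tall, lying loose on the bench to the right; its centre

How it is judged (in metres and radians):
At the end, for the whole second after the job is handed in: The lever's rod (at the plate's face) is within 31 mm of the bar flag's centre, level: it is 26 mm when the rod is at the slot's very end, so it may be about 5 mm short (9 mm at the knob); the lever is down in its socket within 6 mm and at rest (horizontal distance between stem and bar_flag below 0.031 m and value of joint lever below 0.006 m and angular speed of yoke below 0.1 rad/s); the robot touches nothing.
It fails at once if the lever goes into a slot flagged by a disc (more than about 15 mm from the gate's cross line) (horizontal distance between stem and disc_a below 0.035 m or horizontal distance between stem and disc_b below 0.035 m or horizontal distance between stem and disc_c below 0.035 m).
It fails at once if the lever is pulled up more than 12 mm out of its socket (value of joint lever above 0.012 m).
It fails at once if the lever is gripped or forced: more than 35 N between fingers and lever (contact force between the fingers and yoke above 35 N).
It fails at once if a loose thing is moved more than 30 mm (distance of any of collar_mid, bolt_mid, mug_mid, jar_mid, screwdriver_grip, wrench_grip, tape_mid from where it was at the start of the episode above 0.03 m).
It also fails if it takes over 50 s, if anything falls off the work surface, if the arm or the gripper's body presses on something with over 40 N, if the wrist force passes 120 N, or if a joint passes its speed limit or range.

## Working session

There is one attempt and no reset: what is moved stays moved. The work goes in short steps, Python scripts to look and compute and a tool call to move; the robot and the scene stay as the last step left them, time stands still between calls to the robot, and variables do not carry over. Pictures are saved under pics/ and viewed, and the job is handed in when it is done.

Besides the shell and the picture viewer there is one more tool, called after ">>>" by a JSON object that holds its "op" and its "data". arm_command: Moves the arm, as the interface text tells. Shift numbers are shares of 50 cm and turn numbers shares of pi/4 rad, none past 1 either way. Its arguments: {"type":"object","properties":{"targets":{"type":"array"},"squeeze":{"type":"number"}},"required":["targets"]}

```bash
mkdir -p pics; python3 - <<'E'
from workcell import env
import cv2
print(env.state())
for n in ("scene","side","wrist"):
    cv2.imwrite(f"pics/{n}0.png",env.grab_frame(n)[:,:,::-1]); print(n,env.camera_params(n))
E
```

```text
{'time_s': 0.0, 'qpos': array([-6.45723565e+01,  1.83517345e+01,  8.97078065e+01, -1.14163898e-03,
        7.20441297e+01, -1.14353104e+00]), 'qvel': array([-0.02331244, -0.06320138, -0.04846286,  0.00203059,  0.05544191,
        0.00877826]), 'effort': array([ 1.33664464e-03, -4.12467957e+01, -2.31970650e+01,  7.28895748e-02,
        4.56318946e-02, -1.26720270e-04]), 'ee_pos': array([ 256.99583784, -513.79018255,  213.10986636]), 'ee_rot': array([-1.79896328e+02, -9.83782139e-04,  2.65715266e+01]), 'force': array([ 0.01075205, -0.56410105, -0.01835453]), 'torque': array([ 0.01460688,  0.0398269 , -0.05542044]), 'gripper_width': 91.22912966918301}
scene {'camera_matrix': array([[427.12226279,   0.        , 318.76404148],
       [  0.        , 427.12226279, 197.08252062],
       [  0.        ,   0.        ,   1.        ]]), 'R': array([[ 0.12160088,  0.99241358, -0.01812472],
       [ 0.5837308 , -0.08626967, -0.80735116],
       [-0.80278987,  0.08759465, -0.58979284]]), 't': array([ -75.42865267, -188.9850462 , 1775.50316035])}
side {'camera_matrix': array([[379.05546665,   0.     
[... 163 characters left out ...]
 0.01028757],
       [-0.45490534,  0.44029241, -0.7740825 ],
       [ 0.54484501, -0.54995769, -0.63300114]]), 't': array([389.53407842, 340.75105997, 793.83996475])}
wrist {'camera_matrix': array([[332.15630606,   0.        , 317.40402129],
       [  0.        , 332.15630606, 200.2366038 ],
       [  0.        ,   0.        ,   1.        ]]), 'hand_eye': array([[-1.38584770e-03, -9.59316691e-01, -2.82328826e-01,
         8.07177790e+01],
       [ 9.99998811e-01, -1.13870002e-03, -1.03946920e-03,
        -3.49219706e-01],
       [ 6.75692309e-04, -2.82329931e-01,  9.59317129e-01,
        -1.70297742e+02],
       [ 0.00000000e+00,  0.00000000e+00,  0.00000000e+00,
         1.00000000e+00]])}
```

View pics/scene0.png

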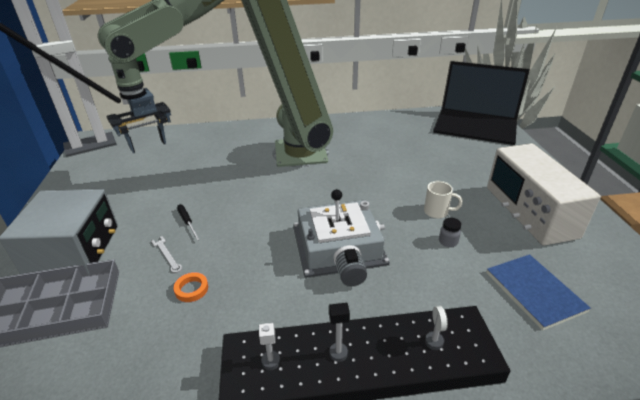

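View pics/side0.png

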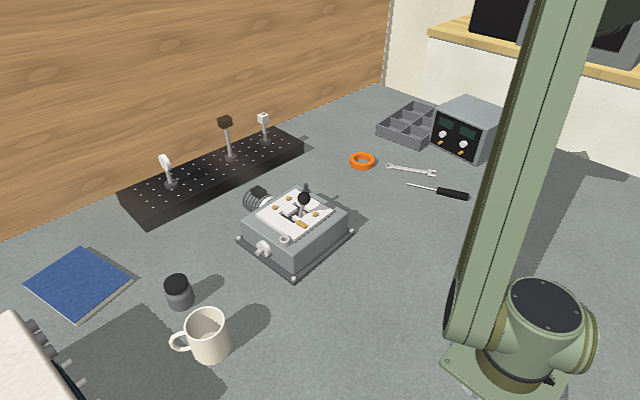

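View pics/wrist0.png

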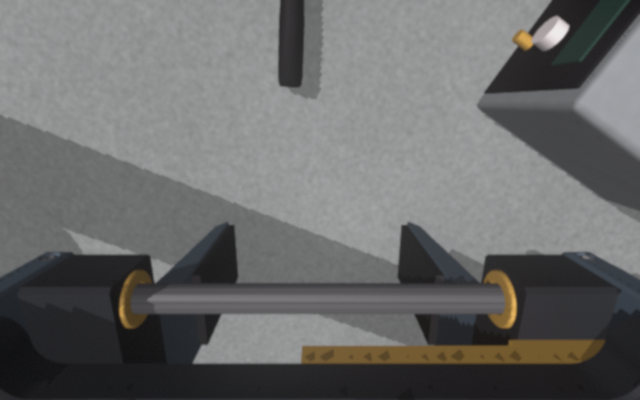

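```bash
python3 - <<'E'
import cv2
a=cv2.imread("pics/scene0.png")[180:290,285:400]; cv2.imwrite("pics/sc_z.png",cv2.resize(a,None,fx=5,fy=5,interpolation=cv2.INTER_CUBIC))
a=cv2.imread("pics/side0.png")[175:290,230:365]; cv2.imwrite("pics/si_z.png",cv2.resize(a,None,fx=5,fy=5,interpolation=cv2.INTER_CUBIC))
E
```

```text
(no output)
```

View pics/sc_z.png

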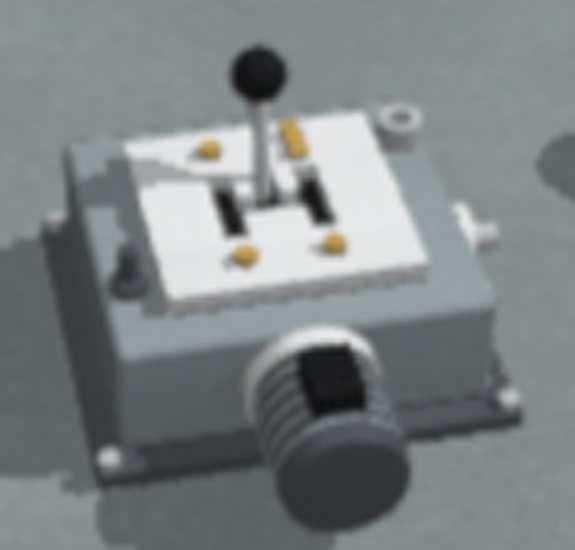

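View pics/si_z.png

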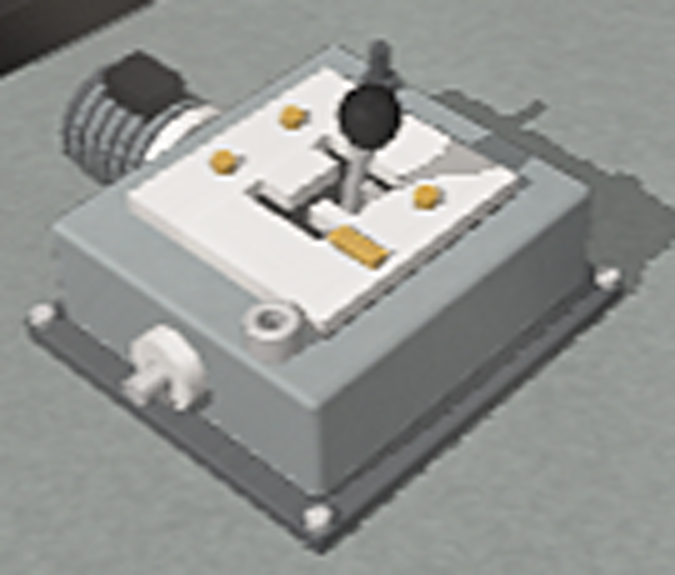

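```bash
cat > h.py <<'E'
import numpy as np, cv2
from workcell import env
def cam(n):
    p=env.camera_params(n); return [np.array(p[k],float) for k in("camera_matrix","R","t")]
def ray(n,uv):
    K,R,t=cam(n); d=R.T@np.linalg.solve(K,[uv[0],uv[1],1.]); return -R.T@t,d/np.linalg.norm(d)
def onz(n,uv,z):
    c,d=ray(n,uv); return c+d*(z-c[2])/d[2]
def tri(a,b):
    (c1,d1),(c2,d2)=a,b
    s=np.linalg.lstsq(np.c_[d1,-d2],c2-c1,rcond=None)[0]
    p,q=c1+s[0]*d1,c2+s[1]*d2; return (p+q)/2,np.linalg.norm(p-q)
def blobs(m,mn=5):
    n,l,s,c=cv2.connectedComponentsWithStats(m.astype(np.uint8)*255)
    return [(c[i].round(2),s[i]) for i in range(1,n) if s[i,4]>=mn]
E
python3 - <<'E'
from h import *
roi={"scene":(285,180,400,290),"side":(230,175,365,290)}
for n,(x0,y0,x1,y1) in roi.items():
    im=cv2.imread(f"pics/{n}0.png")[y0:y1,x0:x1]; hsv=cv2.cvtColor(im,cv2.COLOR_BGR2HSV)
    m=(hsv[...,1]>110)&(hsv[...,0]>8)&(hsv[...,0]<35)&(hsv[...,2]>80)
    for c,s in blobs(m): print(n,"brass",c+[x0,y0],s[2:],onz(n,c+[x0,y0],104).round(1))
    k=im.max(2)<50
    for c,s in blobs(k,20): print(n,"black",c+[x0,y0],s)
E
```

```text
scene brass [343.47 207.65] [ 4  6 17] [535.3  87.6 104. ]
scene brass [327.  209.5] [3 2 6] [537.1  37.1 104. ]
scene brass [351.88 228.12] [3 3 8] [632.9  95.2 104. ]
scene brass [334.   230.71] [3 3 7] [636.8  43.3 104. ]
scene black [336.24 194.48] [47 10 10 10 79]
scene black [350.72 255.96] [ 60  70  13  13 141]
side brass [288.07 198.07] [ 5  5 15] [635.5  44.1 104. ]
side brass [274.25 206.94] [ 5  5 16] [632.6  95.9 104. ]
side brass [314.59 213.88] [ 4  5 17] [536.7  37.7 104. ]
side brass [301.06 223.83] [11  9 48] [533.   89.5 104. ]
side black [232.87 184.15] [ 0  3 11 12 55]
side black [304.41 197.36] [68 17 12 13 58]
```

```bash
cat >> h.py <<'E'
G=np.array([585.,66.3]); YAW=np.deg2rad(3.7)
def tobox(p):
    d=np.asarray(p)[:2]-G; c,s=np.cos(YAW),np.sin(YAW); return np.array([c*d[0]+s*d[1],-s*d[0]+c*d[1]])
def tow(b):
    c,s=np.cos(YAW),np.sin(YAW); return G+[c*b[0]-s*b[1],s*b[0]+c*b[1]]
def cmd(bx,by,z,yaw=93.7):
    """shift shares + turn share to go to box point"""
    from scipy.spatial.transform import Rotation as Ro
    s=env.state(); R=Ro.from_euler('xyz',s['ee_rot'],degrees=True).as_matrix()
    d=R.T@(np.r_[tow((bx,by)),z]-s['ee_pos'])
    dy=(yaw-s['ee_rot'][2]+180)%360-180
    return (d/500).round(4),round(-dy/45,3)
def where():
    s=env.state(); return s['time_s'],tobox(s['ee_pos']).round(1),s['ee_pos'].round(1),s['ee_rot'].round(1),s['force'].round(1),round(s['gripper_width'],1)
E
python3 - <<'E'
from h import *
p,e=tri(ray("scene",(336.24,194.48)),ray("side",(304.41,197.36)))
print(p,e,tobox(p))
print(where())
print(cmd(-110,0,240),cmd(-110,0,240,26.6))
E
```

```text
[549.04530351  62.35884711 165.97560832] 1.3713146823162226 [-36.13408487  -1.61269846]
(0.15, array([-364.7, -557.9]), array([ 257.1, -513.9,  213.3]), array([-179.9,   -0. ,   26.6]), array([ 0.2,  0.7, -0.5]), 91.2)
(array([ 0.903 , -0.8301, -0.0522]), np.float64(-1.492)) (array([ 0.903 , -0.8301, -0.0522]), np.float64(-0.001))
```

>>> {"op": "arm_command", "data": {"targets": [[1,0.08,-0.07,-0.05,-0.1],[1,0.15,-0.14,-0.05,-0.25],[1,0.22,-0.21,-0.05,-0.4],[1,0.29,-0.28,-0.05,-0.55],[1,0.36,-0.34,-0.05,-0.7],[1,0.43,-0.4,-0.05,-0.85],[1,0.5,-0.46,-0.05,-1],[1,0.5,-0.46,-0.05,-1]], "squeeze": 5}}

```text
time_s: 0.82
ee_pos: [373.7, -204.4, 238.6]
ee_rot: [-180.0, -0.1, 71.8]
force: [1.0, -0.2, -0.6]
gripper_width: 40.7
```

```bash
python3 - <<'E'
from h import *
print(where());print(cmd(-110,0,240))
E
```

```text
(0.8167, array([-228.3, -256.5]), array([ 373.7, -204.4,  238.6]), array([-1.80e+02, -1.00e-01,  7.18e+01]), array([ 1. , -0.2, -0.6]), 40.7)
(array([ 0.5643,  0.0279, -0.0023]), np.float64(-0.487))
```

>>> {"op": "arm_command", "data": {"targets": [[1,0.08,0.0,0,-0.1],[1,0.16,0.01,0,-0.2],[1,0.24,0.01,0,-0.3],[1,0.32,0.02,0,-0.4],[1,0.4,0.02,0,-0.487],[1,0.48,0.025,0,-0.487],[1,0.564,0.028,0,-0.487],[1,0.564,0.028,0,-0.487]]}}

```text
time_s: 1.48
ee_pos: [477.2, 65.1, 238.5]
ee_rot: [179.9, -0.3, 94.0]
force: [0.7, -0.8, 1.2]
gripper_width: 0.2
```

```bash
python3 - <<'E'
from h import *
print(where());print(cmd(-85,0,240),cmd(-85,0,150))
for n in ("side","wrist","scene"):
    im=env.grab_frame(n)[:,:,::-1]
    cv2.imwrite(f"pics/{n}1.png",im)
a=cv2.imread("pics/side1.png")[80:290,200:420]; cv2.imwrite("pics/si_z1.png",cv2.resize(a,None,fx=2.8,fy=2.8,interpolation=cv2.INTER_CUBIC))
E
```

```text
(1.4833, array([-107.7,    5.8]), array([477.2,  65.1, 238.5]), array([179.9,  -0.3,  94. ]), array([ 0.7, -0.8,  1.2]), 0.2)
(array([-0.0118,  0.0453, -0.003 ]), np.float64(0.008)) (array([-0.0126,  0.0451,  0.177 ]), np.float64(0.008))
```

View pics/wrist1.png

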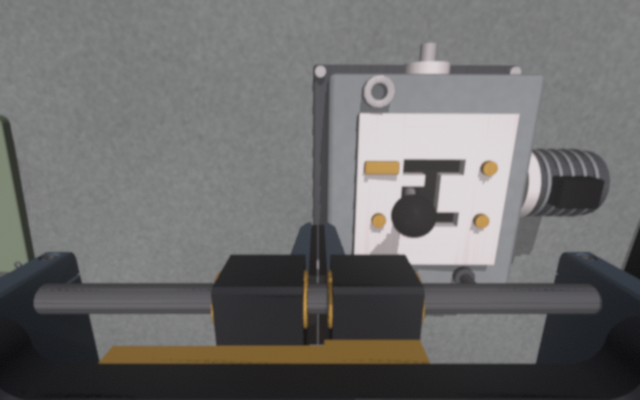

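View pics/si_z1.png

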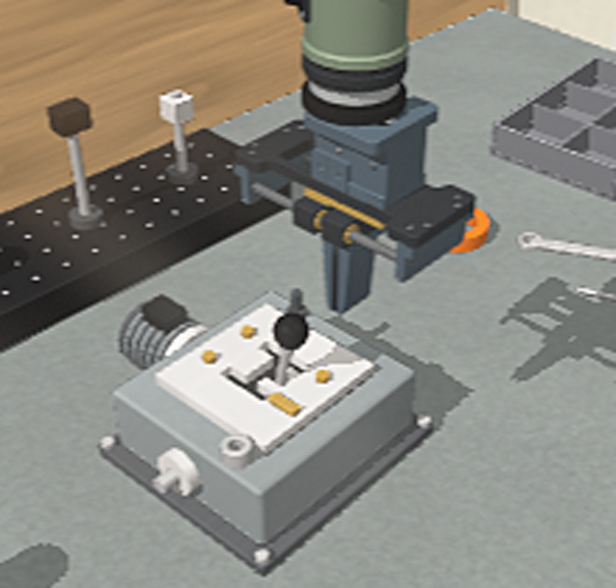

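```bash
cat >> h.py <<'E'
def wray(s,uv):
    from scipy.spatial.transform import Rotation as Ro
    p=env.camera_params("wrist"); H=np.array(p["hand_eye"]); K=np.array(p["camera_matrix"])
    R=Ro.from_euler('xyz',s['ee_rot'],degrees=True).as_matrix()
    return s['ee_pos']+R@H[:3,3], R@H[:3,:3]@np.linalg.solve(K,[uv[0],uv[1],1.])
def wz(s,uv,z):
    c,d=wray(s,uv); return c+d*(z-c[2])/d[2]
E
python3 - <<'E'
from h import *
s=env.state(); im=env.grab_frame("wrist")[:,:,::-1].copy()
hsv=cv2.cvtColor(im,cv2.COLOR_BGR2HSV); m=(hsv[...,1]>110)&(hsv[...,0]>8)&(hsv[...,0]<35)&(hsv[...,2]>80); m[250:]=0
for c,q in blobs(m,30): w=wz(s,c,106); print(c,q[2:],w.round(1),tobox(w).round(1))
g=(im.max(2)<60)&(np.hypot(*np.mgrid[-214:186,-414:226])<60)
k=cv2.morphologyEx(g.astype(np.uint8),cv2.MORPH_OPEN,cv2.getStructuringElement(cv2.MORPH_ELLIPSE,(25,25)))
for c,q in blobs(k>0,50):
    for z in(158,165): w=wz(s,c,z); print("knob",c,q,z,tobox(w).round(1))
print(where(),cmd(-85,0,150))
E
```

```text
[383.08 163.5 ] [ 34  12 390] [533.4  89.9 106. ] [-50.   26.9]
[491.54 163.65] [ 14  13 142] [632.8  96.2 106. ] [49.7 26.8]
[380.21 216.69] [ 13  13 127] [536.8  38.3 106. ] [-49.9 -24.8]
[483.65 216.81] [ 13  13 130] [636.2  44.7 106. ] [ 49.7 -24.9]
(1.6833, array([-110.6,   -0.8]), array([474.7,  58.3, 238.6]), array([-179.9,   -0. ,   93.7]), array([ 0. , -0.1, -0.4]), 0.6) (array([0.0016, 0.0515, 0.1771]), np.float64(-0.001))
```

```bash
sed -i 's/G=np.array(.*); YAW/G=np.array([584.9,67.2]); YAW/' h.py; python3 - <<'E'
from h import *
print(where(),cmd(-85,0,146))
E
```

```text
(1.6833, array([-110.6,   -1.7]), array([474.7,  58.3, 238.6]), array([-179.9,   -0. ,   93.7]), array([ 0. , -0.1, -0.4]), 0.6) (array([0.0034, 0.0515, 0.1851]), np.float64(-0.001))
```

>>> {"op": "arm_command", "data": {"targets": [[1,0.003,0.01,0.03,0],[1,0.003,0.02,0.06,0],[1,0.003,0.03,0.1,0],[1,0.003,0.04,0.13,0],[1,0.003,0.051,0.16,0],[1,0.003,0.051,0.185,0],[1,0.003,0.051,0.185,0],[1,0.003,0.051,0.185,0]]}}

```text
time_s: 2.35
ee_pos: [499.2, 60.0, 145.8]
ee_rot: [-179.8, -0.0, 93.5]
force: [0.4, -0.7, -0.2]
gripper_width: 0.2
```

```bash
python3 - <<'E'
from h import *
print(where(),cmd(-31,0,146))
s=env.state(); im=env.grab_frame("wrist")[:,:,::-1].copy(); cv2.imwrite("pics/w2.png",im)
E
```

```text
(2.35, array([-86. ,  -1.6]), array([499.2,  60. , 145.8]), array([-179.8,   -0. ,   93.5]), array([ 0.4, -0.7, -0.2]), 0.2) (array([ 0.0036,  0.11  , -0.0006]), np.float64(-0.004))
```

View pics/w2.png

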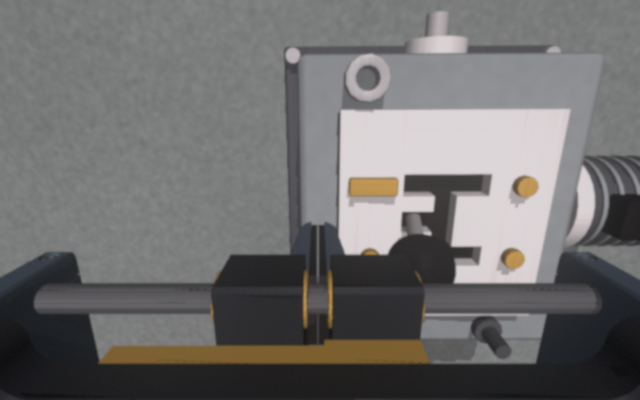

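>>> {"op": "arm_command", "data": {"targets": [[1,0.003,0.01,0,0],[1,0.003,0.02,0,0],[1,0.003,0.028,0,0],[1,0.003,0.036,0,0],[1,0.003,0.044,0,0],[1,0.003,0.052,0,0],[1,0.003,0.06,0,0],[1,0.003,0.06,0,0]]}}

```text
time_s: 3.07
ee_pos: [529.9, 63.8, 146.5]
ee_rot: [-179.9, -0.0, 93.6]
force: [-2.9, -0.3, 2.4]
gripper_width: 0.5
```

```bash
cat > look.py <<'E'
from h import *
import sys
t=sys.argv[1]
print(where())
s=env.grab_frame("scene")[:,:,::-1]; d=env.grab_frame("side")[:,:,::-1]
a=cv2.resize(s[150:270,280:400],(400,400),interpolation=cv2.INTER_CUBIC)
b=cv2.resize(d[160:280,230:350],(400,400),interpolation=cv2.INTER_CUBIC)
cv2.imwrite(f"pics/l{t}.png",np.hstack([a,b]))
E
python3 look.py 3
```

```text
(3.0667, array([-55.1,   0.2]), array([529.9,  63.8, 146.5]), array([-179.9,   -0. ,   93.6]), array([-2.9, -0.3,  2.4]), 0.5)
```

View pics/l3.png

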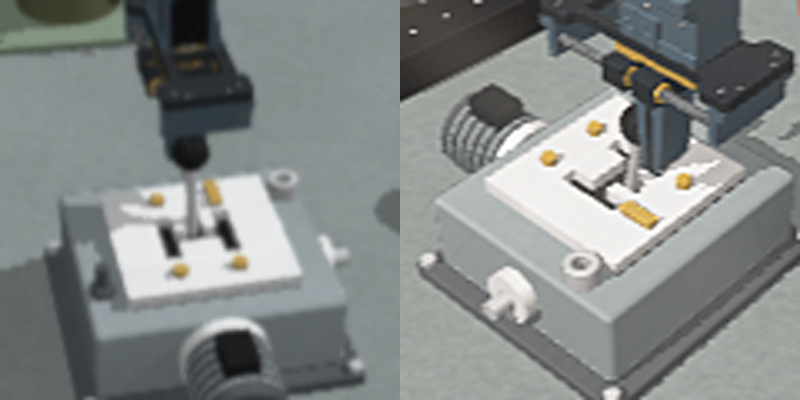

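>>> {"op": "arm_command", "data": {"targets": [[1,0,0.007,0,0],[1,0,0.014,0,0],[1,0,0.021,0,0],[1,0,0.028,0,0],[1,0,0.034,0,0],[1,0,0.039,0,0],[1,0,0.039,0,0]]}}

```text
time_s: 3.75
ee_pos: [549.8, 65.0, 146.3]
ee_rot: [-179.9, -0.0, 93.6]
force: [-1.9, -0.1, 1.3]
gripper_width: 0.7
```

```bash
python3 look.py 4
```

```text
(3.75, array([-35.2,   0.1]), array([549.8,  65. , 146.3]), array([-179.9,   -0. ,   93.6]), array([-1.9, -0.1,  1.3]), 0.7)
```

View pics/l4.png

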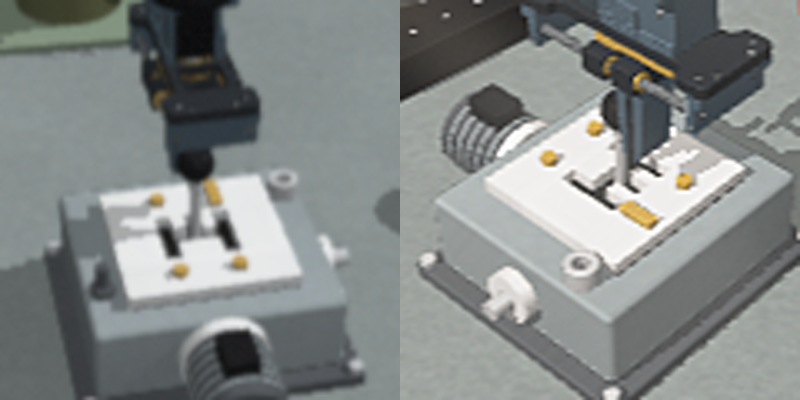

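>>> {"op": "arm_command", "data": {"targets": [[1,0,0.004,0,0],[1,0,0.008,0,0],[1,0,0.011,0,0],[1,0,0.011,0,0]]}}

```text
time_s: 4.18
ee_pos: [555.1, 65.3, 146.3]
ee_rot: [-179.9, -0.0, 93.6]
force: [-2.3, 0.4, 3.1]
gripper_width: 0.0
```

```bash
python3 look.py 5; python3 - <<'E'
from h import *
d=env.grab_frame("scene")[:,:,::-1]
cv2.imwrite("pics/s5.png",cv2.resize(d[185:245,315:365],None,fx=10,fy=10,interpolation=cv2.INTER_CUBIC))
E
```

```text
(4.1833, array([-29.8,   0.1]), array([555.1,  65.3, 146.3]), array([-179.9,   -0. ,   93.6]), array([-2.3,  0.4,  3.1]), 0.0)
```

View pics/s5.png

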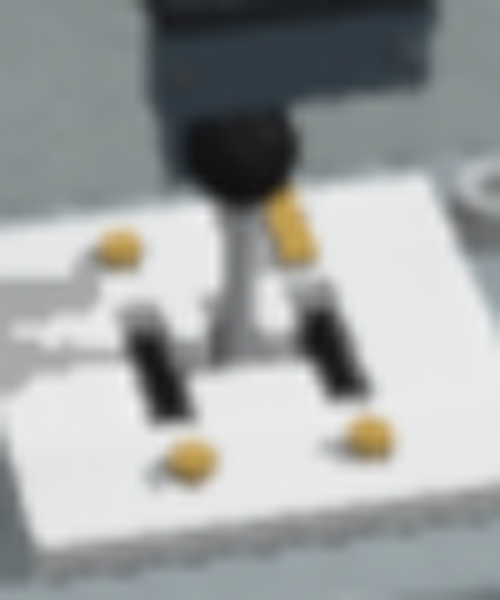

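>>> {"op": "arm_command", "data": {"targets": [[1,0,0.002,0,0],[1,0,0.004,0,0],[1,0,0.004,0,0]]}}

```text
time_s: 4.58
ee_pos: [557.0, 65.4, 146.2]
ee_rot: [-179.9, -0.0, 93.6]
force: [-2.6, -0.1, 2.3]
gripper_width: 0.1
```

```bash
python3 look.py 6; python3 - <<'E'
from h import *
d=env.grab_frame("scene")[:,:,::-1]
cv2.imwrite("pics/s6.png",cv2.resize(d[185:245,315:365],None,fx=10,fy=10,interpolation=cv2.INTER_CUBIC))
E
```

```text
(4.5833, array([-27.9,   0.1]), array([557. ,  65.4, 146.2]), array([-179.9,   -0. ,   93.6]), array([-2.6, -0.1,  2.3]), 0.1)
```

View pics/s6.png

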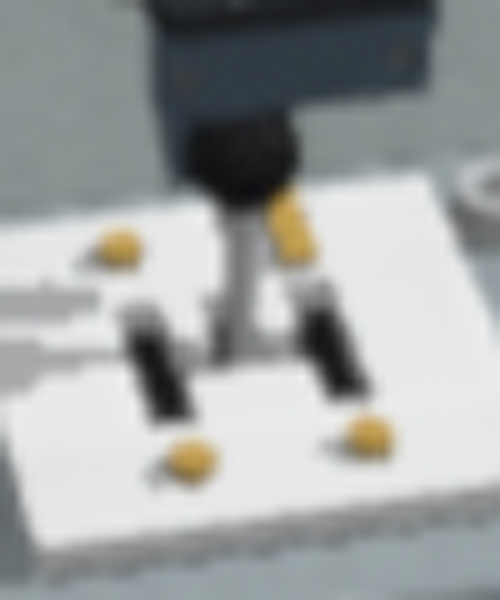

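>>> {"op": "arm_command", "data": {"targets": [[1,0,0.002,0,0],[1,0,0.004,0,0],[1,0,0.004,0,0]]}}

```text
time_s: 4.98
ee_pos: [559.1, 65.6, 146.2]
ee_rot: [-179.9, -0.0, 93.6]
force: [-2.5, 0.0, 1.8]
gripper_width: 0.1
```

>>> {"op": "arm_command", "data": {"targets": [[1,0,0.002,0,0],[1,0,0.004,0,0],[1,0,0.004,0,0]]}}

```text
time_s: 5.23
ee_pos: [561.4, 65.7, 146.2]
ee_rot: [-180.0, -0.0, 93.6]
force: [-2.3, 0.8, 2.4]
gripper_width: 0.5
```

```bash
python3 look.py 7; python3 - <<'E'
from h import *
d=env.grab_frame("side")[:,:,::-1]
cv2.imwrite("pics/s7.png",cv2.resize(d[180:240,270:335],None,fx=9,fy=9,interpolation=cv2.INTER_CUBIC))
E
```

```text
(5.2333, array([-23.5,   0.1]), array([561.4,  65.7, 146.2]), array([-180. ,   -0. ,   93.6]), array([-2.3,  0.8,  2.4]), 0.5)
```

View pics/s7.png

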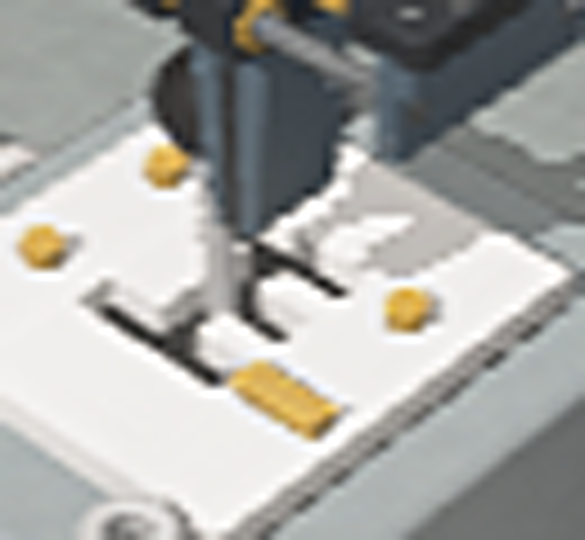

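View pics/l7.png

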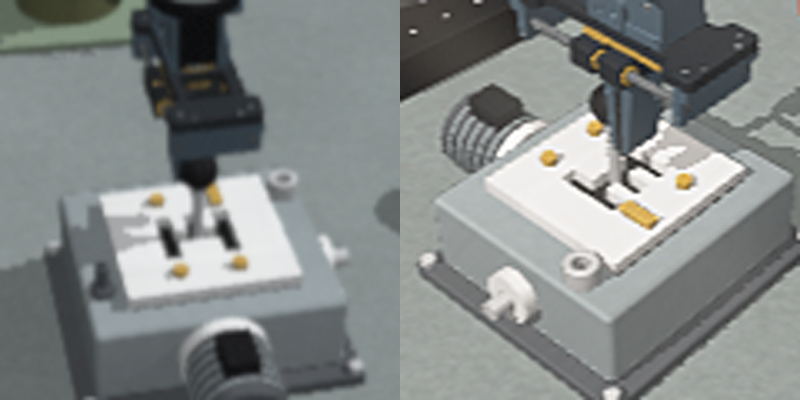

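>>> {"op": "arm_command", "data": {"targets": [[1,0,0.002,0,0],[1,0,0.004,0,0],[1,0,0.004,0,0]]}}

```text
time_s: 5.63
ee_pos: [562.6, 65.8, 146.2]
ee_rot: [-179.9, -0.0, 93.6]
force: [-5.0, -0.1, 4.2]
gripper_width: 0.5
```

```bash
python3 - <<'E'
from h import *
print(where(),cmd(-55,0,146),cmd(-55,-55,146),cmd(2,-55,146))
E
```

```text
(5.6333, array([-22.4,   0.1]), array([562.6,  65.8, 146.2]), array([-179.9,   -0. ,   93.6]), array([-5. , -0.1,  4.2]), 0.5) (array([-0.0003, -0.0652,  0.0006]), np.float64(-0.003)) (array([-0.1103, -0.065 ,  0.0006]), np.float64(-0.003)) (array([-0.11  ,  0.049 ,  0.0003]), np.float64(-0.003))
```

>>> {"op": "arm_command", "data": {"targets": [[1,0,-0.03,0,0],[1,0,-0.065,0,0],[1,-0.04,-0.065,0,0],[1,-0.08,-0.065,0,0],[1,-0.11,-0.065,0,0],[1,-0.11,-0.065,0,0],[1,-0.11,-0.02,0,0],[1,-0.11,0.02,0,0]]}}

```text
time_s: 6.3
ee_pos: [577.0, 11.7, 146.4]
ee_rot: [-180.0, -0.0, 93.5]
force: [0.2, 0.5, 0.3]
gripper_width: 0.3
```

```bash
python3 look.py 8; python3 - <<'E'
from h import *
print(where(),cmd(2,-55,146))
E
```

```text
(6.3, array([-11.4, -54.9]), array([577. ,  11.7, 146.4]), array([-180. ,   -0. ,   93.5]), array([0.2, 0.5, 0.3]), 0.3)
(6.4, array([ -9. , -54.7]), array([579.5,  12.1, 146. ]), array([179.9,  -0. ,  93.6]), array([-0.5, -0.5, -0.3]), 0.0) (array([-0.0006,  0.0219,  0.0001]), np.float64(-0.003))
```

View pics/l8.png

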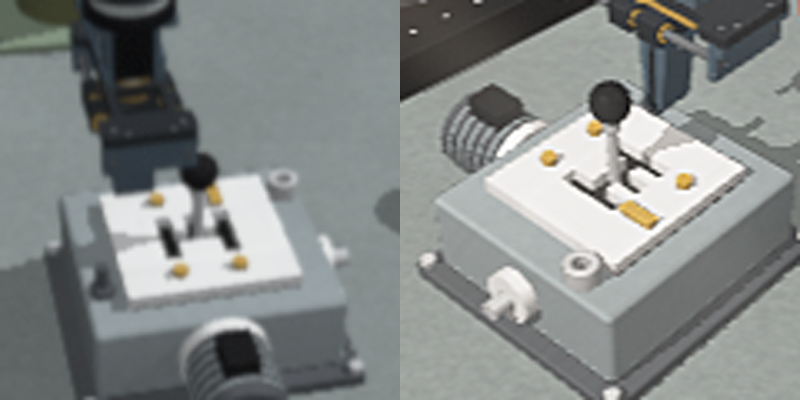

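>>> {"op": "arm_command", "data": {"targets": [[1,0,0.022,0,0],[1,0,0.022,0,0],[1,0.01,0.022,0,0],[1,0.025,0.022,0,0],[1,0.035,0.022,0,0],[1,0.045,0.022,0,0],[1,0.055,0.022,0,0],[1,0.06,0.022,0,0]]}}

```text
time_s: 7.07
ee_pos: [588.4, 43.1, 146.5]
ee_rot: [179.9, 0.0, 93.6]
force: [-0.8, -2.4, 2.2]
gripper_width: 0.3
```

```bash
python3 look.py 9
```

```text
(7.0667, array([  2. , -24.2]), array([588.4,  43.1, 146.5]), array([179.9,   0. ,  93.6]), array([-0.8, -2.4,  2.2]), 0.3)
```

View pics/l9.png

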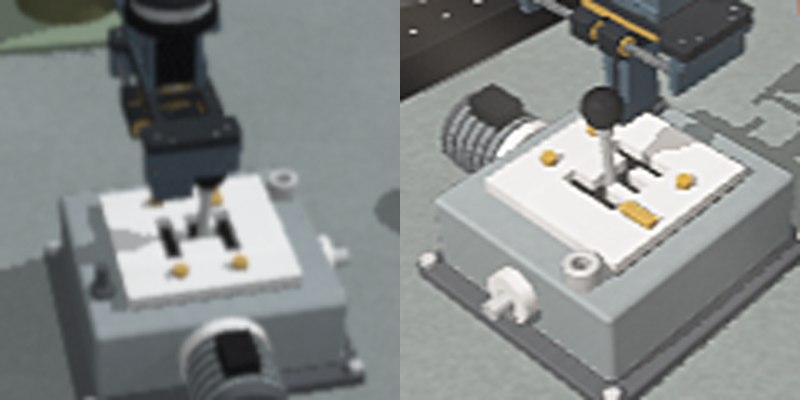

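>>> {"op": "arm_command", "data": {"targets": [[1,0.008,0,0,0],[1,0.016,0,0,0],[1,0.024,0,0,0],[1,0.032,0,0,0],[1,0.04,0,0,0],[1,0.048,0,0,0],[1,0.055,0,0,0],[1,0.06,0,0,0]]}}

```text
time_s: 7.83
ee_pos: [586.4, 73.5, 145.9]
ee_rot: [179.9, -0.0, 93.6]
force: [0.7, -2.2, -1.9]
gripper_width: 0.7
```

```bash
python3 look.py 10
```

```text
(7.8333, array([1.9, 6.2]), array([586.4,  73.5, 145.9]), array([179.9,  -0. ,  93.6]), array([ 0.7, -2.2, -1.9]), 0.7)
```

View pics/l10.png

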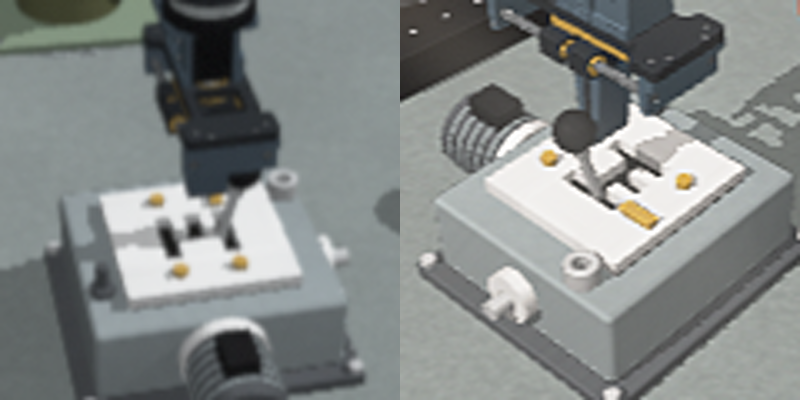

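Nearly at the channel end; creep on until the force rises.

>>> {"op": "arm_command", "data": {"targets": [[1,0.004,0,0,0],[1,0.007,0,0,0],[1,0.01,0,0,0],[1,0.01,0,0,0]]}}

```text
time_s: 8.27
ee_pos: [586.2, 78.8, 146.2]
ee_rot: [179.9, -0.0, 93.6]
force: [0.6, -2.1, -1.2]
gripper_width: 0.8
```

>>> {"op": "arm_command", "data": {"targets": [[1,0.002,0,0,0],[1,0.004,0,0,0],[1,0.006,0,0,0],[1,0.006,0,0,0]]}}

```text
time_s: 8.6
ee_pos: [586.0, 81.5, 146.1]
ee_rot: [179.9, -0.0, 93.6]
force: [0.6, -2.8, -2.4]
gripper_width: 0.5
```

```bash
python3 look.py 11
```

```text
(8.6, array([ 2.1, 14.2]), array([586. ,  81.5, 146.1]), array([179.9,  -0. ,  93.6]), array([ 0.6, -2.8, -2.4]), 0.5)
```

View pics/l11.png

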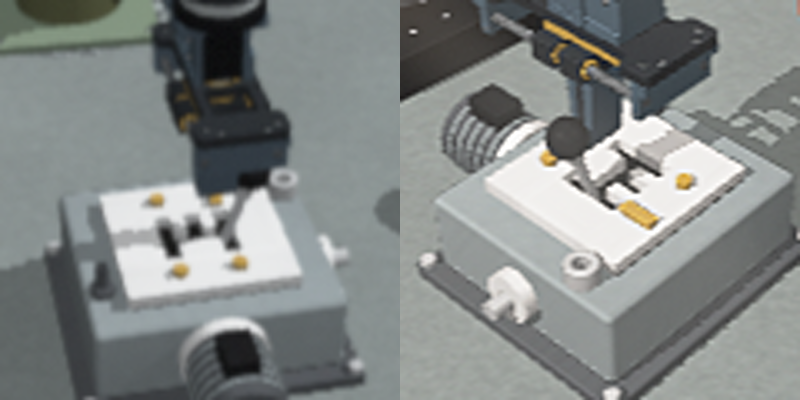

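>>> {"op": "arm_command", "data": {"targets": [[1,0.002,0,0,0],[1,0.004,0,0,0],[1,0.004,0,0,0]]}}

```text
time_s: 8.95
ee_pos: [586.0, 82.4, 146.0]
ee_rot: [179.9, 0.1, 93.7]
force: [0.4, -7.0, -2.0]
gripper_width: 0.3
```

```bash
python3 - <<'E'
from h import *
print(where(),cmd(2,-10,146),cmd(50,-10,146),cmd(50,46,146))
E
```

```text
(8.95, array([ 2. , 15.1]), array([586. ,  82.4, 146. ]), array([1.799e+02, 1.000e-01, 9.370e+01]), array([ 0.4, -7. , -2. ]), 0.3) (array([-0.0501, -0.    ,  0.0001]), np.float64(-0.001)) (array([-0.0501,  0.096 ,  0.0002]), np.float64(-0.001)) (array([ 0.0619,  0.0959, -0.    ]), np.float64(-0.001))
```

>>> {"op": "arm_command", "data": {"targets": [[1,-0.025,0,0,0],[1,-0.05,0,0,0],[1,-0.05,0.04,0,0],[1,-0.05,0.08,0,0],[1,-0.05,0.096,0,0],[1,-0.05,0.096,0,0],[1,0,0.096,0,0],[1,0.04,0.096,0,0]]}}

```text
time_s: 9.62
ee_pos: [631.6, 105.3, 145.9]
ee_rot: [180.0, 0.1, 93.5]
force: [-0.4, 0.4, -0.2]
gripper_width: 0.4
```

```bash
python3 look.py 12;python3 - <<'E'
from h import *
print(where(),cmd(50,46,146))
E
```

```text
(9.6167, array([49.1, 35. ]), array([631.6, 105.3, 145.9]), array([1.80e+02, 1.00e-01, 9.35e+01]), array([-0.4,  0.4, -0.2]), 0.4)
(9.7167, array([48.9, 37.4]), array([631.3, 107.6, 146. ]), array([180. ,   0. ,  93.8]), array([-0.2, -0.2,  0.3]), 0.6) (array([ 0.0173,  0.0023, -0.0001]), np.float64(0.002))
```

View pics/l12.png

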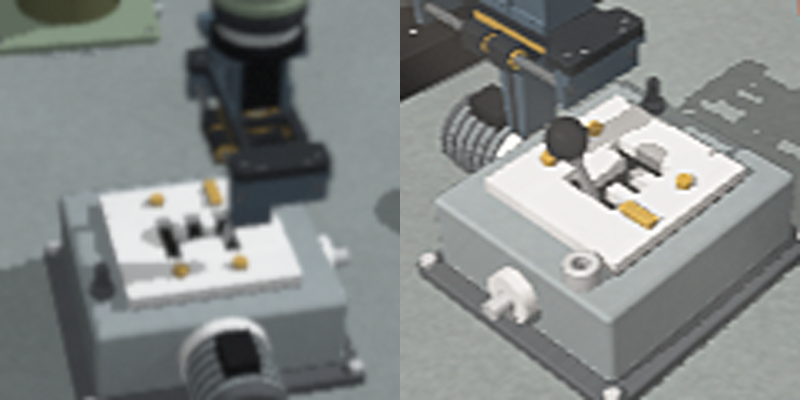

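>>> {"op": "arm_command", "data": {"targets": [[1,0.018,0.002,0,0],[1,0.018,0.002,0,0],[1,0.018,-0.015,0,0],[1,0.018,-0.03,0,0],[1,0.018,-0.04,0,0],[1,0.018,-0.05,0,0],[1,0.018,-0.06,0,0],[1,0.018,-0.07,0,0]]}}

```text
time_s: 10.38
ee_pos: [596.2, 114.1, 146.8]
ee_rot: [179.8, 0.0, 93.8]
force: [2.3, 0.8, 2.3]
gripper_width: 0.5
```

```bash
python3 look.py 13
```

```text
(10.3833, array([14.4, 46.1]), array([596.2, 114.1, 146.8]), array([179.8,   0. ,  93.8]), array([2.3, 0.8, 2.3]), 0.5)
```

View pics/l13.png

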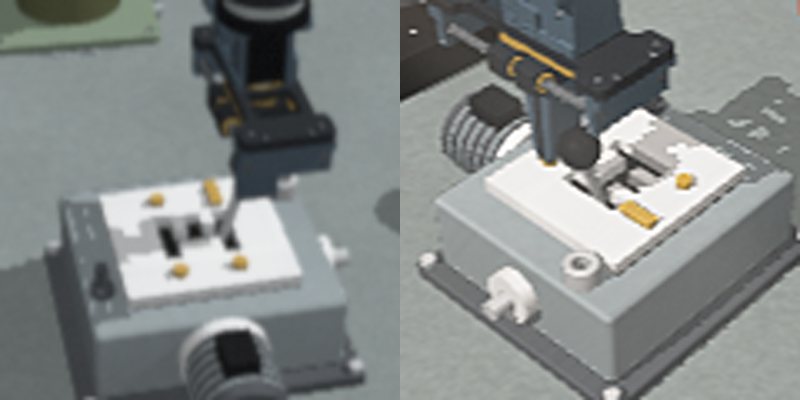

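>>> {"op": "arm_command", "data": {"targets": [[1,0,-0.008,0,0],[1,0,-0.016,0,0],[1,0,-0.024,0,0],[1,0,-0.032,0,0],[1,0,-0.038,0,0],[1,0,-0.038,0,0]]}}

```text
time_s: 10.98
ee_pos: [575.1, 112.6, 146.2]
ee_rot: [-179.9, 0.1, 93.8]
force: [1.5, -0.5, 0.1]
gripper_width: 0.6
```

>>> {"op": "arm_command", "data": {"targets": [[1,0,-0.003,0,0],[1,0,-0.006,0,0],[1,0,-0.009,0,0],[1,0,-0.009,0,0]]}}

```text
time_s: 11.32
ee_pos: [570.1, 112.4, 146.0]
ee_rot: [-179.9, 0.1, 93.8]
force: [1.6, -1.8, -0.1]
gripper_width: 0.2
```

```bash
python3 look.py 14
```

```text
(11.3167, array([-11.9,  46. ]), array([570.1, 112.4, 146. ]), array([-1.799e+02,  1.000e-01,  9.380e+01]), array([ 1.6, -1.8, -0.1]), 0.2)
```

View pics/l14.png

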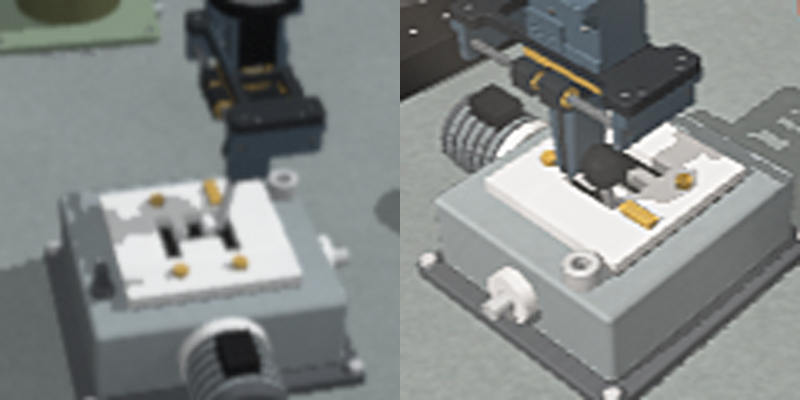

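>>> {"op": "arm_command", "data": {"targets": [[1,0,-0.003,0,0],[1,0,-0.006,0,0],[1,0,-0.006,0,0]]}}

```text
time_s: 11.67
ee_pos: [568.6, 112.2, 146.2]
ee_rot: [179.9, 0.0, 93.8]
force: [5.6, -0.2, -3.3]
gripper_width: 0.2
```

>>> {"op": "arm_command", "data": {"targets": [[1,0,-0.002,0,0],[1,0,-0.004,0,0],[1,0,-0.004,0,0]]}}

```text
time_s: 11.92
ee_pos: [568.4, 112.2, 146.3]
ee_rot: [179.7, 0.0, 93.8]
force: [6.3, -0.6, -3.3]
gripper_width: 0.7
```

>>> {"op": "arm_command", "data": {"targets": [[1,0,0.02,0,0],[1,0,0.06,0,0],[1,0,0.1,0,0],[1,0,0.12,0,0],[1,0,0.12,-0.06,0],[1,0,0.12,-0.12,0],[1,0,0.12,-0.2,0],[1,0,0.12,-0.2,0]]}}

```text
time_s: 12.58
ee_pos: [630.8, 117.2, 255.0]
ee_rot: [178.9, -0.1, 93.8]
force: [0.6, 0.4, 1.2]
gripper_width: 0.3
```

>>> {"op": "arm_command", "data": {"targets": [[1,-0.08,0,-0.05,0],[1,-0.16,0,-0.05,0],[1,-0.24,0,-0.05,0],[1,-0.3,0,-0.05,0],[1,-0.3,0,-0.05,0],[1,-0.3,0,-0.05,0]]}}

```text
time_s: 13.08
ee_pos: [639.9, -34.0, 279.4]
ee_rot: [179.0, -0.1, 93.6]
force: [-0.2, 0.5, 0.6]
gripper_width: 0.5
```

```bash
python3 look.py 15; python3 - <<'E'
from h import *
K=[]
for n,(x0,y0,x1,y1) in {"scene":(315,180,375,225),"side":(270,185,345,235)}.items():
    im=env.grab_frame(n)[:,:,::-1]
    k=cv2.morphologyEx((im[y0:y1,x0:x1].max(2)<50).astype(np.uint8),cv2.MORPH_OPEN,cv2.getStructuringElement(cv2.MORPH_ELLIPSE,(5,5)))
    b=sorted(blobs(k>0,20),key=lambda b:-b[1][4]); print(n,[(c+[x0,y0],s) for c,s in b])
    K.append(ray(n,b[0][0]+[x0,y0]))
p,e=tri(*K); print(p,e,tobox(p))
E
```

```text
(13.0833, array([  48.4, -104.6]), array([639.9, -34. , 279.4]), array([ 1.79e+02, -1.00e-01,  9.36e+01]), array([-0.2,  0.5,  0.6]), 0.5)
scene [(array([351.62, 194.24]), array([32, 10, 10, 10, 76], dtype=int32))]
side []Traceback (most recent call last):
  File "<stdin>", line 7, in <module>
IndexError: list index out of range
```

View pics/l15.png

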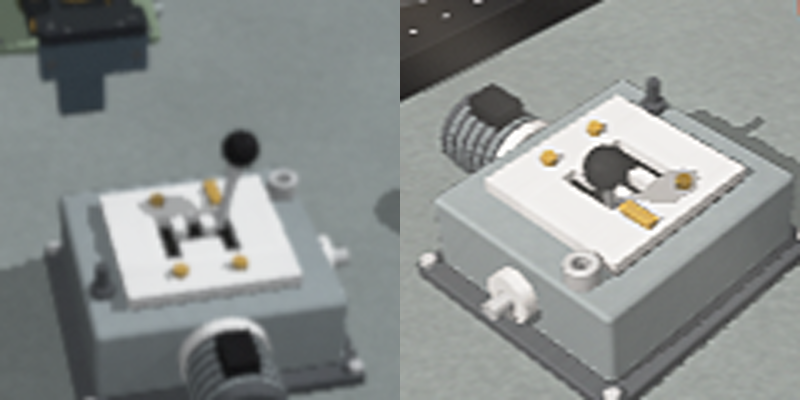

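```bash
python3 - <<'E'
from h import *
im=env.grab_frame("side")[:,:,::-1]
k=cv2.morphologyEx((im[190:230,278:306].max(2)<75).astype(np.uint8),cv2.MORPH_OPEN,cv2.getStructuringElement(cv2.MORPH_ELLIPSE,(7,7)))
b=sorted(blobs(k>0,20),key=lambda b:-b[1][4]); print(b)
uv=b[0][0]+[278,190]
p,e=tri(ray("scene",(351.62,194.24)),ray("side",uv)); print(p,e,tobox(p))
cv2.imwrite("pics/s16.png",cv2.resize(im[190:250,265:325],None,fx=9,fy=9,interpolation=cv2.INTER_CUBIC))
E
```

```text
[]Traceback (most recent call last):
  File "<stdin>", line 5, in <module>
IndexError: list index out of range
```

```bash
python3 - <<'E'
from h import *
im=env.grab_frame("side")[:,:,::-1]
cv2.imwrite("pics/s16.png",cv2.resize(im[190:250,265:325],None,fx=9,fy=9,interpolation=cv2.INTER_CUBIC))
for uv in [(291,210),(291.5,210.5)]:
    p,e=tri(ray("scene",(351.62,194.24)),ray("side",uv)); print(p.round(1),e,tobox(p).round(1))
E
```

```text
[543.7 110.5 157.1] 1.8866965709578307 [-38.4  45.9]
[542.2 110.5 156.2] 1.312012777001616 [-39.8  46. ]
```

View pics/s16.png

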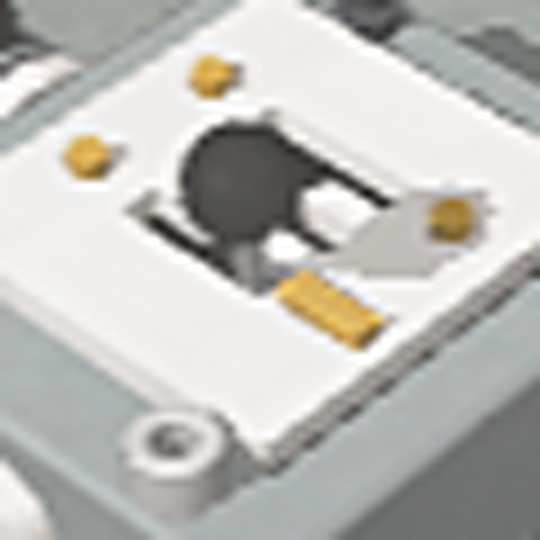

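```bash
python3 - <<'E'
from workcell import env
print(env.job_done())
E
```

```text
the job is handed in; nothing more can be done
None
```

The lever is in the bar-flagged slot, the gearbox's -x, +y corner, and the job is handed in; no verdict is reported. I used closed fingertips. I pushed the knob +x out of parking to the channel's closed wall, +y to the channel end, then -x home. I then lifted the hand clear.

**Lever position:** the last two-view check put the knob about 39 to 40 mm (x) and 46 mm (y) from the gate's centre, 156 to 157 mm high. The given home values are 41 mm, 45 to 50 mm and 158 mm. I marked the knob by eye in the side picture because the colour mask failed there. The two rays missed each other by 1 to 2 mm.

**Forces:** the last push ended at a firm stop. The readings I took at the end of each move were about 2 to 3 N while pushing. They rose to about 5 to 7 N at the stops, against the 35 N limit.

**Surroundings:** the collar and bolt on the housing look unmoved in the last pictures. I did not measure the things on the bench, but the hand stayed about 145 mm or more above it throughout. The clock was near 13 s at the end.

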